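Run the sled in and bolt it

TASK

Push the sled of the blue bench fixture fully in against its stop with your fingertips. Then press the yellow spring catch down with one fingertip and, keeping it down, push the red tab with the other fingertip until the bolt is fully home in the sled's keeper; let the catch spring back up and move the hand clear. Grasp and lift nothing, do not force the bolt past the catch, and leave the cup, the screwdriver and the jar where they stand.

Things in the scene. Friction and masses are not known exactly. Their poses are not given: they have to be found in the camera images.
- fixture: fixed blue base plate, 200 (x) x 265 (y) x 12 mm, spanning x -110..90, y -125..140; carries sled, bolt, catch. Origin at bench level on the bolt's centre line. x: way the sled goes in (roughly away from robot), y: way the bolt goes home, z up; offsets below in this frame, mm. All is under 73 high; steel straps over the bolt at y -99..-87 and 6..18 top 36; stop block at x 61..73 top 38
- sled (a joint): aluminium sled with a pale green board: 0 = pulled out, 0.05 m = fully in on its stop (along fixture x). Starts at 0 to 0.025. About 2 N friction, stays where left. Its dark steel keeper (slot 18 mm wide) meets the 14 mm bolt only when the sled is fully in; otherwise the bolt strikes its side
- sled_plate (a point): middle of the top edge of the near (-x) face of the sled's black upright push plate: 48 wide in y, 8 thick (behind this face), top 62 and lower edge 16 mm above the bench. Moves with the sled; with the sled fully in it is at x -48, y 94. Push this face towards +x; the space before it is free above the 12 mm base
- bolt (a joint): steel bolt: 0 = withdrawn (start), 0.04 m = fully home (along fixture y). About 2 N friction, stays where left. Notches at 0, 0.0133, 0.0267 and 0.04 m (2 mm play) take the catch's pawl: with the catch up the bolt is locked in the notch it is in
- bolt_tab (a point): centre of the top of the red upright tab on the bolt: 30 wide in x, 10 thick in y, from 31 to 72 mm above the bench. Moves with the bolt: withdrawn it is at x 0, y -45. Push its -y face towards +y; behind that face, back to y -85, nothing between the catch bar and x 30 is higher than 32 mm above the bench
- catch (a joint): yellow spring catch: 0 = up (start), 0.010 m = fully down on its stop. Moves straight down, about 2 N to start and 5 N fully down; springs back up when let go. The bolt can slide only while it is 7 mm or more down
- catch_top (a point): centre of the top of the yellow catch bar: flat, 24 wide in x, 100 long in y (parallel to the bolt), at x -60, y -45, top 50 mm above the bench when up, 40 when fully down. Press it anywhere along its length; a fingertip may slide along it. It lies 60 mm from the bolt's centre line, on its -x side
- cup: blue open cup, 70 mm across, 85 mm tall, standing loose on the bench near the fixture; origin at the centre of its underside. To be left alone
- screwdriver: short screwdriver with red handle, 130 mm long, 26 mm thick, lying loose; origin on the bench under its middle, x axis towards its tip. To be left alone
- jar: small amber jar with steel cap, 50 mm across, 60 mm tall, standing loose; origin at the centre of its underside. To be left alone

How it is judged:
By the outcome, as a careful person would: the job done as asked, in the order asked, and still so for the second after the job is handed in, with the robot touching nothing.
It also fails if it takes over 56 s, if anything falls off the work surface, if the arm or the gripper's body presses on something with over 40 N, if the wrist force passes 120 N, or if a joint passes its speed limit or range.

ROBOT

A 6-joint arm with a two-finger parallel gripper is mounted at the origin on the work surface. World frame = base frame: x ahead of the robot, y to its left, z up, the work surface at z = 0. Lengths are in m, angles in rad, forces in N, time in s.
With the tool pointing down it reaches from about 0.3 to 1 m from the base axis. Payload 5.1 kg.
Tool frame: the origin (TCP) lies at the very end of the fingers, on their centre line; the grasp point (between the pads) lies 19 mm behind it (robot.tcp_to_grasp is the distance from the TCP to the grasp point, in m); z points along the fingers, y is the line along which they close (so a half turn about z gives the same grasp; the last joint's range is limited). The gripper opens to 95 mm and grips with 3 to 60 N. Pads are 20 mm wide; open, the fingers measure 119 mm over their backs; the gripper's body (75 mm by 180 mm) begins 59 mm behind the grasp point.
Start: joints at [1.254, 0.124, 1.65, -0, 1.367, -0.083], TCP at [0.151, 0.632, 0.215] pointing down, gripper open.
Joint ranges: [-2.61, 2.61], [-1.02, 2.33], [0.03, 2.71], [-1.35, 4.49], [0.32, 2.68], [-2.91, 2.91]. Speed limits (rad/s): [2.57, 2.57, 3.14, 3.14, 3.14, 3.14].

INTERFACE

Orientations are given as a 3x3 rotation matrix whose columns are the frame's x, y, z axes.
In Python, from bench import robot, vision gives the robot as it stands.
- The arm moves only by the tool send_rows, never from a script. Its argument "steps" is one flat list of numbers, 5 for each row, row after row: the closure, from 0 (fully open) to 1 (shut), then the shift along the tool's x, y, z in m, then the turn about the tool's z in degrees. In form: [hand, tx, ty, tz, yaw, hand, tx, ty, tz, yaw, ...]. A call has 1 to 20 rows; each row shifts and turns the commanded pose from where the row before left it, along the tool's axes as they then stand; what a row does not reach is not made up. A row lasts 1/12 s, in which the tool goes at most 41.7 mm and 7.16 degrees, less where a joint would pass 70% of its speed; a pose out of reach is approached as far as the arm can. A call is refused whole if a number of a shift passes 0.0417 or a number of a turn 7.16, either way. A call with a gripper value outside its range is refused whole. The fingers move at their own pace and stop on an object; "newtons" is the grip in N (left out, the last holds). Time passes only in rows, so rows that do not move let the fingers close. It gives the time, the measured TCP pose, the force, the opening and the grip force at its end, in the units of the state.
- robot.get_state(): the state, without advancing time (a new reading comes with each control period).
- vision.read_camera(name): name is "scene" or "top"; returns a dict with "pixels" (420x560x3 uint8, red, green, blue), "camera_matrix" (3x3 intrinsics, pixels), "R" (3x3) and "t" (3): a world point X has camera coordinates R X + t. Camera axes: x right, y down, z forward; pixel columns grow to the right and rows downward; lengths in m; the calibration is good to about 2 mm. A picture is of the moment at which its call begins. There is no depth.
- robot.close_job(): hands the job in; it is judged then, once.
Trained networks look in a picture, given as the dict that the camera call returned (one of the last four; its "shot" number tells which), for a name from the list of things; names that differ only in an ending like _2 or _b are one class to them, and where a whole thing is asked for, a point or a joint stands for the part that bears it (a point fixed in the world has none). Each returns a list of dicts, best first, with "p" (0 to 1); they miss things now and then, are a little off and sometimes report something else, mostly with a low value. They report only what shows in the picture. A call takes as long as a camera call.
- vision.boxes_of(picture, target): "rect" ([left, top, right, bottom] in pixels, round what is visible of it).
- vision.outline_of(picture, target): "mask" (420x560 bool, what is visible of it) and "rect" ([left, top, right, bottom] in pixels, round what is visible of it).
The state is a dict: "clock": time; "joint_pos": joint angles; "qd": joint speeds; "joint_efforts": joint torques, N m; "tool_pos": TCP position; "tcp_rot": TCP orientation; "wrist_force": force on the tool from outside, world axes, zero at the start; "ft_torque": the same for the moment, N m; "finger_gap": finger opening in m; "grip_force": force on a finger pad.
Only numpy, scipy, OpenCV 4.12 (cv2) and the standard library are available. Lean on these libraries where they do the work, as an engineer would, in place of code of your own. Each camera call takes 0.05 s, during which the arm holds its last target. There are 200 camera calls.

## Working session

There is one attempt and no reset: what is moved stays moved. The work goes in short steps, Python scripts to look and compute and a tool call to move; the robot and the scene stay as the last step left them, time stands still between calls to the robot, and variables do not carry over. Pictures are saved under pics/ and viewed, at most 10 in all, crops included, and the job is handed in when it is done.

Besides the shell and the picture viewer there is one more tool, called after "Call:" as a command line: name --argument value ..., lists and objects as JSON in quotes. send_rows: Moves the arm, as the interface text tells. Its arguments: {"type":"object","properties":{"steps":{"type":"array","items":{"type":"number"}},"newtons":{"type":"number"}},"required":["steps"]}

```bash
mkdir -p pics; ls
python3 - <<'E'
from bench import robot, vision
import cv2,numpy as np
s=robot.get_state();print(s['clock'],s['tool_pos'],np.round(s['tcp_rot'],3).tolist())
for n in('scene','top'):
    p=vision.read_camera(n);cv2.imwrite(f'pics/{n}0.png',p['pixels'][:,:,::-1])
    print(n,p['camera_matrix'].tolist(),np.round(p['R'],4).tolist(),p['t'].tolist())
    for t in('fixture','sled_plate','bolt_tab','catch_top','cup','jar','screwdriver'):
        print(t,[(round(d['p'],2),np.round(d['rect']).tolist()) for d in vision.boxes_of(p,t)[:2]])
E
```

```text
pics
0.0 [0.15041552 0.63169438 0.21339673] [[-0.973, 0.232, -0.001], [0.232, 0.973, -0.002], [0.0, -0.002, -1.0]]
scene [[381.93566102067, 0.0, 276.8526813356184], [0.0, 381.93566102067, 206.1228152349791], [0.0, 0.0, 1.0]] [[0.8534, 0.521, -0.015], [0.3176, -0.5426, -0.7776], [-0.4133, 0.6589, -0.6285]] [-0.5606340992373203, -0.14317398149340188, 1.0674621883598812]
fixture [(0.88, [218.0, 149.0, 337.0, 246.0])]
sled_plate [(0.63, [257.0, 149.0, 303.0, 188.0])]
bolt_tab [(0.76, [261.0, 183.0, 288.0, 224.0])]
catch_top [(0.64, [237.0, 177.0, 268.0, 206.0])]
cup [(0.75, [339.0, 198.0, 378.0, 254.0])]
jar [(0.86, [346.0, 173.0, 376.0, 202.0])]
screwdriver [(0.83, [220.0, 235.0, 273.0, 267.0])]
top [[439.38901568379345, 0.0, 285.2836213874299], [0.0, 439.38901568379345, 212.62781000823654], [0.0, 0.0, 1.0]] [[-0.0128, -0.9993, 0.0346], [-0.9959, 0.0096, -0.09], [0.0896, -0.0356, -0.9953]] [0.00471367565054498, 0.6406709119246328, 0.806002520511193]
fixture [(0.67, [144.0, 172.0, 296.0, 304.0])]
sled_plate [(0.68, [157.0, 230.0, 211.0, 295.0])]
bolt_tab [(0.85, [218.0, 218.0, 277.0, 239.0])]
catch_top [(0.85, [224.0, 236.0, 281.0, 274.0])]
cup [(0.55, [225.0, 103.0, 262.0, 148.0])]
jar [(0.56, [157.0, 139.0, 188.0, 170.0])]
screwdriver [(0.92, [316.0, 186.0, 327.0, 247.0])]
```

Run:
```python
import cv2,numpy as np
a=cv2.imread('pics/top0.png')[90:320,120:350];cv2.imwrite('pics/top0c.png',cv2.resize(a,None,fx=2.6,fy=2.6,interpolation=cv2.INTER_CUBIC))
a=cv2.imread('pics/scene0.png')[130:280,200:400];cv2.imwrite('pics/scene0c.png',cv2.resize(a,None,fx=4,fy=4,interpolation=cv2.INTER_CUBIC))
```

```text
(no output)
```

View pics/top0c.png

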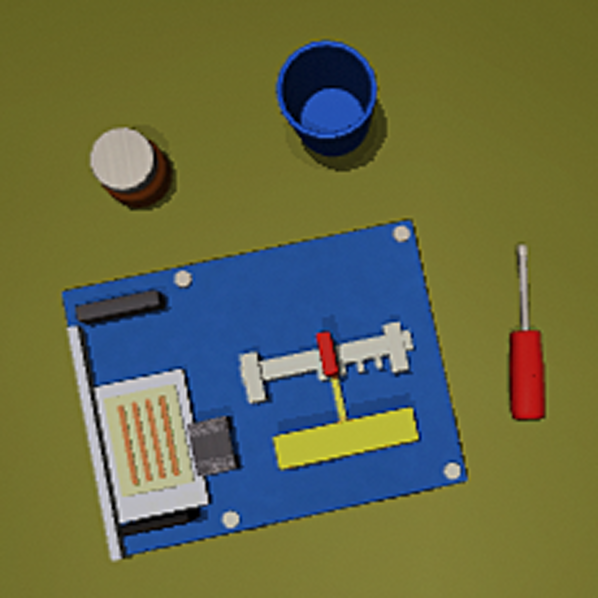

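View pics/scene0c.png

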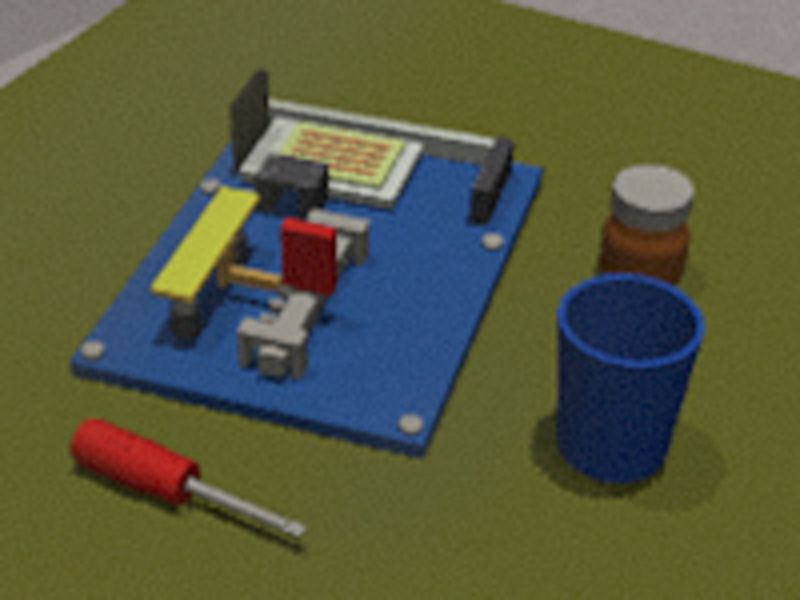

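The top view crop shows the blue plate with corners at (63,290), (412,220) and (467,478). The yellow bar spans (273,437) to (420,440), the red tab is near (327,352), and the black push plate is near (160,522). The cup, the jar and the screwdriver stand outside the plate. Next I fit the pose.

```bash
cat > h.py <<'E'
import numpy as np
def proj(p,X):
    c=np.asarray(X)@np.array(p['R']).T+p['t']; u=c@np.array(p['camera_matrix']).T
    return u[:,:2]/u[:,2:]
def F2W(P,f):
    x,y,a=P[:3];f=np.asarray(f,float)/1000;c,s=np.cos(a),np.sin(a)
    return np.c_[x+c*f[:,0]-s*f[:,1],y+s*f[:,0]+c*f[:,1],f[:,2]]
E
python3 - <<'E'
from bench import robot, vision
import cv2,numpy as np,json
from scipy.optimize import least_squares
from h import *
T=vision.read_camera('top');S=vision.read_camera('scene')
f1=[(90,140,12),(90,-125,12),(-110,-125,12),(-48,5,50),(-48,-95,50),(-72,-95,50),(-72,5,50)]
u1=np.array([(63,290),(412,220),(467,478),(273,437),(414,408),(420,440),(280,470)])/2.6+[120,90]
f2=[(-110,-125,12),(90,-125,12),(90,140,12),(-72,5,50),(-48,5,50),(-48,-95,50),(-72,-95,50),(-15,-50,72),(15,-50,72)]
u2=np.array([(75,362),(422,447),(543,170),(220,188),(258,195),(190,293),(153,288),(283,220),(335,230)])/4+[200,130]
fn=lambda P:np.r_[(proj(T,F2W(P,f1))-u1).ravel(),(proj(S,F2W(P,f2))-u2).ravel()]
r=least_squares(fn,[.5,.1,.2],loss='soft_l1')
print(r.x,np.degrees(r.x[2]));print(np.round(fn(r.x).reshape(-1,2),1).tolist())
P=r.x;json.dump(P.tolist(),open('P.json','w'))
for n,p in(('top',T),('scene',S)):
  im=p['pixels'][:,:,::-1].copy();k=4
  im=cv2.resize(im,None,fx=k,fy=k,interpolation=cv2.INTER_CUBIC)
  for q,col in((0,(255,255,255)),(25,(0,255,255)),(50,(255,0,255))):
    x=-98+q
    for z in (62,):
      c=proj(p,F2W(P,[(x,70,z),(x,118,z),(x+8,118,z),(x+8,70,z)]))
      cv2.polylines(im,[np.int32(np.round(c*k+1.5))],True,col,1)
  for box in ([(-15,-50,72),(15,-50,72),(15,-40,72),(-15,-40,72)],[(-72,-95,50),(-72,5,50),(-48,5,50),(-48,-95,50)],[(-110,-125,12),(90,-125,12),(90,140,12),(-110,140,12)]):
    cv2.polylines(im,[np.int32(np.round(proj(p,F2W(P,box))*k+1.5))],True,(0,255,0),1)
  im=im[150*k:310*k,140*k:300*k] if n=='top' else im[130*k:260*k,210*k:345*k]
  cv2.imwrite(f'pics/{n}1.png',im[:600,:800])
for n in('cup','jar','screwdriver'):pass
print(F2W(P,[(-98,94,62),(-60,-45,50),(0,-45,72)]))
E
```

```text
[0.6059864  0.11420235 0.19943598] 11.42683966495432
[[-0.8, -0.1], [-0.1, -1.1], [0.6, 0.6], [-0.1, -0.8], [-0.7, -1.2], [-0.3, -0.6], [-0.1, -0.5], [-2.3, -0.5], [0.0, -0.5], [-0.0, -0.9], [-0.0, -0.8], [0.1, -0.6], [-0.2, 0.6], [-1.3, -0.5], [-1.5, 1.4], [-1.2, 1.6]]
[[0.49130595 0.18692371 0.062     ]
 [0.55609093 0.05820733 0.05      ]
 [0.61490164 0.07009432 0.072     ]]
```

View pics/top1.png

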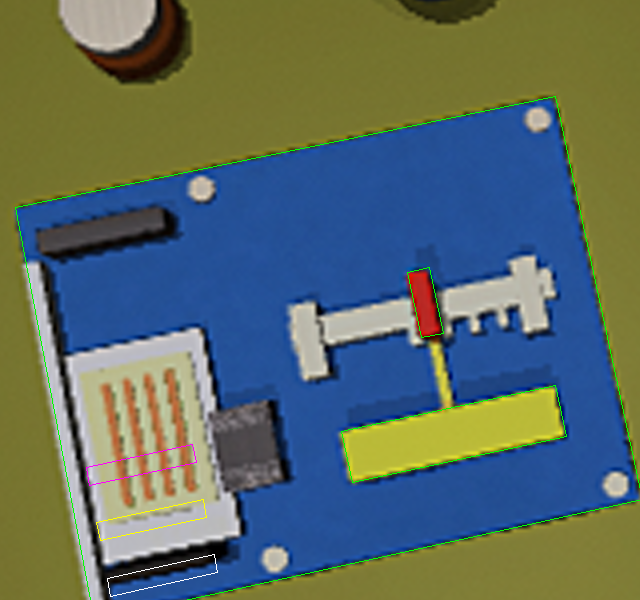

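View pics/scene1.png

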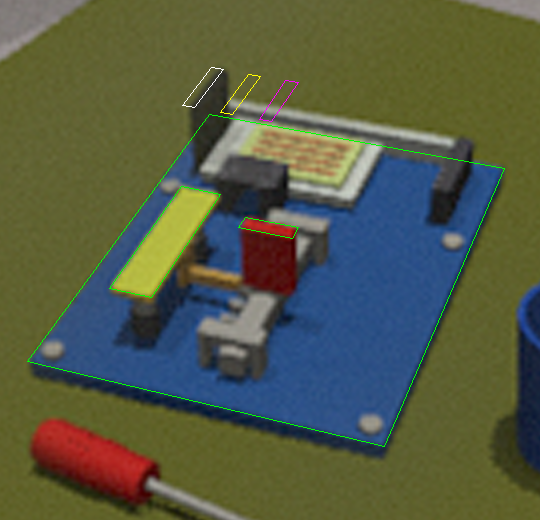

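The overlays sit on the plate, the bar and the tab in both views, so the fit holds. The sled is about 8 to 10 mm in. I turn the tool so that tool x is fixture y and tool y is fixture x, closing the fingers on the way.

Call:
send_rows --steps '[1, 0, 0, 0, 6.52, 1, 0, 0, 0, 6.52, 1, 0, 0, 0, 6.52, 1, 0, 0, 0, 6.52, 1, 0, 0, 0, 6.52, 1, 0, 0, 0, 6.52, 1, 0, 0, 0, 6.52, 1, 0, 0, 0, 6.52, 1, 0, 0, 0, 6.52, 1, 0, 0, 0, 6.52]' --newtons 20

```text
clock: 1.73
tool_pos: [0.1506, 0.6323, 0.2147]
tcp_rot: [[-0.192, 0.981, 0.0], [0.981, 0.192, 0.0], [0.0, 0.0, -1.0]]
wrist_force: [0.1, 0.5, -0.4]
finger_gap: 0.0337
grip_force: 0.0
```

Call:
send_rows --steps '[1, -0.028, 0.0125, 0, 0, 1, -0.028, 0.0125, 0, 0, 1, -0.028, 0.0125, 0, 0, 1, -0.028, 0.0125, 0, 0, 1, -0.028, 0.0125, 0, 0, 1, -0.028, 0.0125, 0, 0, 1, -0.028, 0.0125, 0, 0, 1, -0.028, 0.0125, 0, 0, 1, -0.028, 0.0125, 0, 0, 1, -0.028, 0.0125, 0, 0, 1, -0.028, 0.0125, 0, 0, 1, -0.028, 0.0125, 0, 0, 1, -0.028, 0.0125, 0, 0, 1, -0.028, 0.0125, 0, 0, 1, -0.028, 0.0125, 0, 0, 1, -0.028, 0.0125, 0, 0, 1, -0.028, 0.0125, 0, 0, 1, -0.028, 0.0125, 0, 0]'

```text
clock: 3.23
tool_pos: [0.4715, 0.1814, 0.2149]
tcp_rot: [[-0.198, 0.98, 0.001], [0.98, 0.198, 0.0], [0.0, 0.001, -1.0]]
wrist_force: [0.2, 0.2, 0.4]
finger_gap: 0.0005
grip_force: 0.0
```

```bash
cat > st.py <<'E'
from bench import robot
import numpy as np,json
x,y,a=json.load(open('P.json'));s=robot.get_state();R=np.array(s['tcp_rot']);p=s['tool_pos']
c,n=np.cos(a),np.sin(a);M=np.array([[c,n],[-n,c]])
print('t',s['clock'],'fix mm',np.round(M@(p[:2]-[x,y])*1000,1),'z',round(p[2]*1000,1),'tooly ang',round(np.degrees(np.arctan2(R[1,1],R[0,1])),2),'want',round(np.degrees(a),2),'tilt',R[:2,2].round(4),'F fix',np.round(M@s['wrist_force'][:2],1),round(s['wrist_force'][2],1),'gap',s['finger_gap'],s['grip_force'])
E
python3 st.py
```

```text
t 3.2333 fix mm [-118.5   92.5] z 214.9 tooly ang 11.4 want 11.43 tilt [0.0007 0.0002] F fix [0.2 0.1] 0.4 gap 0.0005394027995175277 0.0
```

Call:
send_rows --steps '[1, 0, 0, 0.018, 0, 1, 0, 0, 0.018, 0, 1, 0, 0, 0.018, 0, 1, 0, 0, 0.018, 0, 1, 0, 0, 0.018, 0, 1, 0, 0, 0.018, 0, 1, 0, 0, 0.018, 0, 1, 0, 0, 0.018, 0, 1, 0, 0, 0.018, 0, 1, 0, 0, 0.018, 0, 1, 0, 0, 0, 0]'

```text
clock: 4.15
tool_pos: [0.4679, 0.1819, 0.031]
tcp_rot: [[-0.198, 0.98, -0.007], [0.98, 0.198, -0.002], [-0.001, -0.007, -1.0]]
wrist_force: [-0.8, 0.5, -0.6]
finger_gap: 0.0006
grip_force: 0.0
```

Call:
send_rows --steps '[1, 0, 0.004, 0, 0, 1, 0, 0.004, 0, 0, 1, 0, 0.004, 0, 0, 1, 0, 0.004, 0, 0, 1, 0, 0.004, 0, 0, 1, 0, 0.004, 0, 0, 1, 0, 0.004, 0, 0, 1, 0, 0.004, 0, 0, 1, 0, 0.004, 0, 0, 1, 0, 0.004, 0, 0, 1, 0, 0.004, 0, 0, 1, 0, 0.004, 0, 0, 1, 0, 0.004, 0, 0, 1, 0, 0.003, 0, 0, 1, 0, 0, 0, 0]'

```text
clock: 5.4
tool_pos: [0.5256, 0.1937, 0.0346]
tcp_rot: [[-0.198, 0.98, 0.001], [0.98, 0.198, 0.0], [-0.0, 0.001, -1.0]]
wrist_force: [-0.5, 0.3, -0.4]
finger_gap: 0.0007
grip_force: 0.0
```

```bash
python3 st.py
```

```text
t 5.4 fix mm [-63.1  93.9] z 34.6 tooly ang 11.4 want 11.43 tilt [0.0009 0.0002] F fix [-0.4  0.4] -0.4 gap 0.0006821496527755482 0.0
```

Call:
send_rows --steps '[1, 0, 0.001, 0, 0, 1, 0, 0.001, 0, 0, 1, 0, 0.001, 0, 0, 1, 0, 0, 0, 0]'

```text
clock: 5.73
tool_pos: [0.5276, 0.1941, 0.0345]
tcp_rot: [[-0.198, 0.98, -0.0], [0.98, 0.198, -0.0], [-0.0, -0.0, -1.0]]
wrist_force: [-2.1, -1.0, 1.0]
finger_gap: 0.0006
grip_force: 0.7
```

Call:
send_rows --steps '[1, 0, 0.001, 0, 0, 1, 0, 0.001, 0, 0, 1, 0, 0, 0, 0]'

```text
clock: 5.98
tool_pos: [0.5296, 0.1946, 0.0345]
tcp_rot: [[-0.198, 0.98, -0.0], [0.98, 0.198, -0.0], [-0.0, -0.0, -1.0]]
wrist_force: [-0.9, 0.0, -0.5]
finger_gap: 0.0004
grip_force: 0.7
```

```bash
python3 st.py
python3 - <<'E'
from bench import vision
import cv2
k=4;S=vision.read_camera('top')['pixels'][180:310,140:300,::-1];T=vision.read_camera('scene')['pixels'][130:260,210:345,::-1]
cv2.imwrite('pics/a2.png',cv2.hconcat([cv2.resize(S,(400,325),interpolation=2),cv2.resize(T,(338,325),interpolation=2)]))
E
```

```text
t 5.9833 fix mm [-58.9  93.9] z 34.5 tooly ang 11.4 want 11.43 tilt [-0.0001 -0.0001] F fix [-0.9  0.2] -0.5 gap 0.0003872089703276086 0.7349707497633062
```

View pics/a2.png

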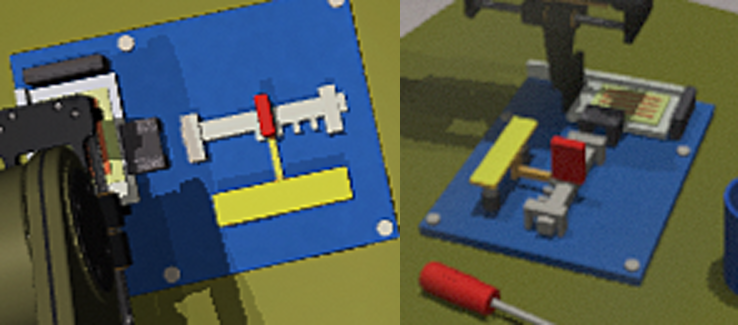

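The top half shows the sled's white edge nearly at the stop block near (70,75). The keeper at (145,145) is roughly in line with the bolt. I keep pushing until the force rises.

Call:
send_rows --steps '[1, 0, 0.001, 0, 0, 1, 0, 0.001, 0, 0, 1, 0, 0, 0, 0]'

```text
clock: 6.33
tool_pos: [0.531, 0.1948, 0.0345]
tcp_rot: [[-0.198, 0.98, -0.002], [0.98, 0.198, -0.0], [-0.0, -0.002, -1.0]]
wrist_force: [-3.6, -1.4, 1.7]
finger_gap: 0.0003
grip_force: 2.2
```

Call:
send_rows --steps '[1, 0, 0.001, 0, 0, 1, 0, 0, 0, 0]'

```text
clock: 6.5
tool_pos: [0.5311, 0.1949, 0.0344]
tcp_rot: [[-0.198, 0.98, -0.004], [0.98, 0.198, -0.001], [-0.0, -0.004, -1.0]]
wrist_force: [-7.0, -2.2, 4.6]
finger_gap: 0.0004
grip_force: 4.2
```

Call:
send_rows --steps '[1, 0, 0.001, 0, 0, 1, 0, 0.001, 0, 0, 1, 0, 0, 0, 0]'

```text
clock: 6.75
tool_pos: [0.5311, 0.1949, 0.0344]
tcp_rot: [[-0.198, 0.98, -0.009], [0.98, 0.198, -0.002], [-0.0, -0.01, -1.0]]
wrist_force: [-14.0, -3.6, 10.3]
finger_gap: 0.0004
grip_force: 8.2
```

```bash
python3 st.py
```

```text
t 6.75 fix mm [-57.5  93.9] z 34.4 tooly ang 11.41 want 11.43 tilt [-0.0093 -0.0023] F fix [-14.5  -0.8] 10.3 gap 0.0004499735343507992 8.178149904124439
```

The sled has stopped moving while the force climbed to 14 N, so it is on its stop. I back off, rise, and move behind the tab with the fingers 48 mm apart.

Call:
send_rows --steps '[1, 0, -0.01, 0, 0, 1, 0, -0.02, 0, 0, 1, 0, 0, -0.02, 0, 1, 0, 0, -0.02, 0, 0.495, 0, 0, -0.02, 0, 0.495, 0, 0, -0.02, 0, 0.495, -0.0205, 0.0068, 0, 0, 0.495, -0.0205, 0.0068, 0, 0, 0.495, -0.0205, 0.0068, 0, 0, 0.495, -0.0205, 0.0068, 0, 0, 0.495, -0.0205, 0.0068, 0, 0, 0.495, -0.0205, 0.0068, 0, 0, 0.495, -0.0205, 0.0068, 0, 0, 0.495, -0.0205, 0.0068, 0, 0, 0.495, 0, 0, 0, 0, 0.495, 0, 0, 0, 0, 0.495, 0, 0, 0, 0]'

```text
clock: 8.17
tool_pos: [0.5909, 0.0401, 0.1147]
tcp_rot: [[-0.198, 0.98, 0.001], [0.98, 0.198, 0.0], [0.0, 0.001, -1.0]]
wrist_force: [-0.8, -0.5, 0.1]
finger_gap: 0.0476
grip_force: 0.0
```

```bash
python3 st.py
python3 - <<'E'
from bench import vision
import cv2
S=vision.read_camera('top')['pixels'][150:310,140:300,::-1];T=vision.read_camera('scene')['pixels'][100:260,210:370,::-1]
cv2.imwrite('pics/a3.png',cv2.hconcat([cv2.resize(S,(400,400),interpolation=2),cv2.resize(T,(400,400),interpolation=2)]))
E
```

```text
t 8.1667 fix mm [-29.5 -69.7] z 114.7 tooly ang 11.4 want 11.43 tilt [0.0007 0.0004] F fix [-0.8 -0.3] 0.1 gap 0.04756593518407149 0.0
```

View pics/a3.png

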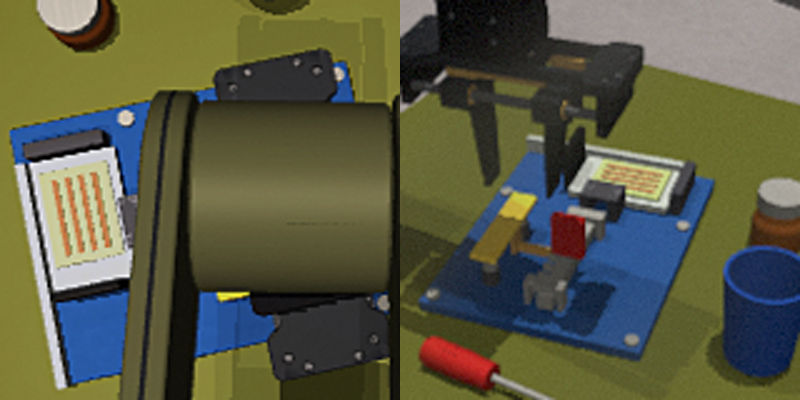

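The left half shows the sled against its stop, about (110,150). The right half shows the fingers above the catch and behind the tab. I descend.

Call:
send_rows --steps '[0.495, 0, 0, 0.012, 0, 0.495, 0, 0, 0.012, 0, 0.495, 0, 0, 0.012, 0, 0.495, 0, 0, 0.012, 0, 0.495, 0, 0, 0.009, 0, 0.495, 0, 0, 0.004, 0, 0.495, 0, 0, 0, 0]'

```text
clock: 8.85
tool_pos: [0.5896, 0.0397, 0.0515]
tcp_rot: [[-0.198, 0.98, -0.003], [0.98, 0.198, 0.0], [0.001, -0.003, -1.0]]
wrist_force: [0.6, -0.1, 0.3]
finger_gap: 0.0481
grip_force: 0.0
```

Call:
send_rows --steps '[0.495, 0, 0, 0.003, 0, 0.495, 0, 0, 0.003, 0, 0.495, 0, 0, 0.003, 0, 0.495, 0, 0, 0.003, 0, 0.495, 0, 0, 0, 0]'

```text
clock: 9.27
tool_pos: [0.5915, 0.0396, 0.0421]
tcp_rot: [[-0.198, 0.98, 0.002], [0.98, 0.198, -0.0], [-0.0, 0.002, -1.0]]
wrist_force: [-0.1, -0.2, 4.1]
finger_gap: 0.048
grip_force: 2.0
```

```bash
python3 st.py
```

```text
t 9.2667 fix mm [-28.9 -70.3] z 42.1 tooly ang 11.4 want 11.43 tilt [ 0.0016 -0.0001] F fix [-0.1 -0.2] 4.1 gap 0.04803808960637656 1.9653382162505295
```

The catch carries 4 N and is about 8 mm down. I press it 1 mm further and start pushing the tab.

Call:
send_rows --steps '[0.495, 0, 0, 0.0012, 0, 0.495, 0, 0, 0, 0, 0.495, 0.003, 0, 0, 0, 0.495, 0.003, 0, 0, 0, 0.495, 0.003, 0, 0, 0, 0.495, 0.003, 0, 0, 0, 0.495, 0.003, 0, 0, 0, 0.495, 0.003, 0, 0, 0, 0.495, 0, 0, 0, 0]'

```text
clock: 10.02
tool_pos: [0.5878, 0.0574, 0.041]
tcp_rot: [[-0.198, 0.98, 0.001], [0.98, 0.198, -0.001], [-0.001, 0.001, -1.0]]
wrist_force: [1.2, -3.7, 5.4]
finger_gap: 0.0478
grip_force: 2.7
```

```bash
python3 st.py
```

```text
t 10.0167 fix mm [-29.  -52.1] z 41.0 tooly ang 11.43 want 11.43 tilt [ 0.0014 -0.0008] F fix [ 0.4 -3.9] 5.4 gap 0.04779940500551937 2.652966086170636
```

Call:
send_rows --steps '[0.495, 0.003, 0, 0, 0, 0.495, 0.003, 0, 0, 0, 0.495, 0.003, 0, 0, 0, 0.495, 0.003, 0, 0, 0, 0.495, 0.003, 0, 0, 0, 0.495, 0, 0, 0, 0]'

```text
clock: 10.52
tool_pos: [0.5849, 0.0721, 0.041]
tcp_rot: [[-0.198, 0.98, 0.001], [0.98, 0.198, -0.001], [-0.001, 0.001, -1.0]]
wrist_force: [1.3, -3.8, 5.0]
finger_gap: 0.0483
grip_force: 2.7
```

Call:
send_rows --steps '[0.495, 0.003, 0, 0, 0, 0.495, 0.003, 0, 0, 0, 0.495, 0.003, 0, 0, 0, 0.495, 0.003, 0, 0, 0, 0.495, 0.002, 0, 0, 0, 0.495, 0, 0, 0, 0]'

```text
clock: 11.02
tool_pos: [0.5821, 0.0857, 0.041]
tcp_rot: [[-0.198, 0.98, 0.001], [0.98, 0.198, -0.001], [-0.001, 0.001, -1.0]]
wrist_force: [1.0, -3.6, 5.5]
finger_gap: 0.0479
grip_force: 2.7
```

```bash
python3 st.py
```

```text
t 11.0167 fix mm [-29.1 -23.2] z 41.0 tooly ang 11.43 want 11.43 tilt [ 0.0014 -0.0009] F fix [ 0.3 -3.7] 5.5 gap 0.04790407273561225 2.6959504012484103
```

Call:
send_rows --steps '[0.495, 0.001, 0, 0, 0, 0.495, 0.001, 0, 0, 0, 0.495, 0.001, 0, 0, 0, 0.495, 0, 0, 0, 0]'

```text
clock: 11.35
tool_pos: [0.5817, 0.088, 0.041]
tcp_rot: [[-0.198, 0.98, 0.002], [0.98, 0.198, -0.002], [-0.002, 0.001, -1.0]]
wrist_force: [0.8, -6.0, 4.3]
finger_gap: 0.048
grip_force: 4.1
```

Call:
send_rows --steps '[0.495, 0.001, 0, 0, 0, 0.495, 0.001, 0, 0, 0, 0.495, 0, 0, 0, 0]'

```text
clock: 11.6
tool_pos: [0.5816, 0.0881, 0.0411]
tcp_rot: [[-0.198, 0.98, 0.002], [0.98, 0.198, -0.005], [-0.006, 0.001, -1.0]]
wrist_force: [1.9, -13.4, 3.9]
finger_gap: 0.048
grip_force: 7.0
```

```bash
python3 st.py
```

```text
t 11.6 fix mm [-29.  -20.8] z 41.1 tooly ang 11.42 want 11.43 tilt [ 0.0022 -0.0052] F fix [ -0.8 -13.5] 3.9 gap 0.04796170570680652 7.021285464288667
```

The tab has stalled at about 40 mm of travel with 13 N, so the bolt is home. I ease back slightly and lift clear.

Call:
send_rows --steps '[0.495, -0.002, 0, 0, 0, 0.495, -0.002, 0, 0, 0, 0.495, 0, 0, -0.004, 0, 0.495, 0, 0, -0.004, 0, 0.495, 0, 0, -0.004, 0, 0.495, 0, 0, -0.02, 0, 0.495, 0, 0, -0.03, 0, 0.495, 0, 0, -0.03, 0, 0.495, 0, 0, -0.03, 0, 0.495, 0, -0.03, -0.03, 0, 0.495, 0, -0.04, 0, 0, 0.495, 0, -0.04, 0, 0, 0.495, 0, -0.04, 0, 0, 0.495, 0, -0.04, 0, 0, 0.495, 0, -0.03, 0, 0, 0.495, 0, 0, 0, 0, 0.495, 0, 0, 0, 0]'

```text
clock: 13.02
tool_pos: [0.3649, 0.0434, 0.1913]
tcp_rot: [[-0.198, 0.98, 0.0], [0.98, 0.198, 0.0], [0.0, 0.0, -1.0]]
wrist_force: [-0.5, -0.1, 0.2]
finger_gap: 0.048
grip_force: 0.0
```

```bash
python3 st.py
python3 - <<'E'
from bench import vision
import cv2,json,numpy as np
from h import *
P=json.load(open('P.json'));o=[]
for n,r,c in(('top',150,140),('scene',110,210)):
  p=vision.read_camera(n);k=5
  im=cv2.resize(p['pixels'][:,:,::-1],None,fx=k,fy=k,interpolation=2)
  for box in ([(-15,-10,72),(15,-10,72),(15,0,72),(-15,0,72)],[(-72,-95,50),(-72,5,50),(-48,5,50),(-48,-95,50)],[(-48,70,62),(-48,118,62),(-40,118,62),(-40,70,62)]):
    cv2.polylines(im,[np.int32(np.round(proj(p,F2W(P,box))*k+2))],True,(0,255,0),1)
  o.append(cv2.resize(im[r*k:(r+160)*k,c*k:(c+160)*k],(400,400),interpolation=cv2.INTER_AREA))
cv2.imwrite('pics/a4.png',cv2.hconcat(o))
E
```

```text
t 13.0167 fix mm [-250.4  -21.6] z 191.3 tooly ang 11.4 want 11.43 tilt [0.0004 0.0001] F fix [-0.5  0. ] 0.2 gap 0.04803158921428123 0.0
```

View pics/a4.png

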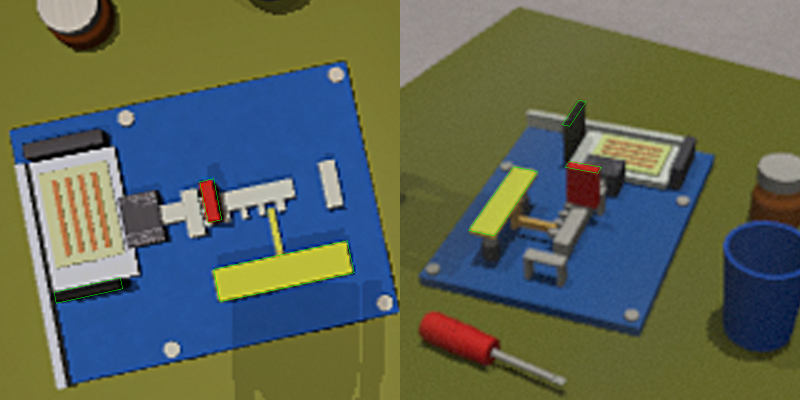

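The predicted outlines match: the tab is home at (210,200), the bolt enters the keeper at (145,215), the catch is up at (285,270), and the sled plate is on its outline. The other objects are untouched.

```bash
python3 -c "
from bench import robot
print(robot.close_job())"
```

```text
the job is handed in; nothing more can be done
None
```

The job is handed in at about 13 s: the sled is on its stop, the bolt is fully home in the keeper, the catch is back up, the hand is clear, and the cup, screwdriver and jar were not touched.

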